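Move the charged battery pack from the charger into the bench lamp

ROBOT

A 7-joint arm with a two-finger parallel gripper is mounted at the origin on the work surface. World frame = base frame: x ahead of the robot, y to its left, z up, the work surface at z = 0. Lengths are in m, angles in rad, forces in N, time in s.
With the tool pointing down it reaches from about 0.4 to 0.85 m from the base axis. Payload 4.5 kg.
Tool frame: the origin (TCP) lies midway between the tips of the shut fingers; the grasp point (between the pads) lies 19 mm behind it; z points along the fingers, y is the line along which they close (so a half turn about z gives the same grasp; the last joint's range is limited). The gripper opens to 88 mm and grips with 3 to 60 N. Pads are 18 mm wide; open, the fingers measure 123 mm over their backs; the gripper's body (75 mm by 187 mm) begins 45 mm behind the grasp point.
Start: joints at [1.224, 0.689, -0.195, 1.565, 0.157, 0.902, -0.215], TCP at [0.232, -0.58, 0.239] pointing down, gripper open.
Joint ranges: [-3.01, 3.01], [-0.46, 2.08], [-1.47, 1.51], [0.13, 2.56], [-1, 4.14], [0.04, 2.09], [-2.66, 2.66]. Speed limits (rad/s): [2.57, 2.57, 3.14, 3.14, 3.14, 3.14, 3.14].

INTERFACE

Orientations are given as a unit quaternion [x, y, z, w].
In Python, from plant import get_state, viewer, workorder gives the robot as it stands. The module is installed in compiled form; this text tells all that it offers.
- The arm moves only by the tool step_arm, never from a script. Its argument "motion" is a list of rows, each an object of numbers: "wx", "wy", "wz": the turn, a rotation vector about the tool's x, y, z each as a share of 180 degrees, from -1 to 1; "dx", "dy", "dz": the shift along the tool's x, y, z each as a share of 8 cm, from -1 to 1; "claw": the finger opening in mm, from 0 to 88.1. A call has 1 to 8 rows; each row is the pose to reach, as a shift and turn from the pose commanded when the call began, along the tool's axes at that moment, turning the shorter way round; what a row does not reach only later rows make up. A row lasts 1/10 s, in which the tool goes at most 50 mm and 8.59 degrees, less where a joint would pass 70% of its speed; a pose out of reach is approached as far as the arm can. A call with a number of a shift or a turn outside -1 to 1 is refused whole. A call with a gripper value outside its range is refused whole. The fingers move at their own pace and stop on an object; "force" is the grip in N (left out, the last holds). Time passes only in rows, so rows that repeat a pose let the fingers close. It gives the time, the measured TCP pose, the force, the opening and the grip force at its end, in the units of the state.
- get_state(): the state, without advancing time (a new reading comes with each control period).
- viewer.snapshot(name): name is "side" or "top"; returns (picture, depth): 480x640x3 uint8, red, green, blue; 480x640 float32, m along the optical axis (not along the pixel's ray), 0 where there is no reading.
- viewer.calibration(name): a dict with "vfov" (degrees; the focal length in pixels is half the picture's height over the tangent of half this angle, whatever the lens; pixels are square), "cx", "cy" (the principal point, pixels), "extrinsics" (4x4, takes a point from camera to world coordinates). Camera axes: x right, y down, z forward; pixel columns grow to the right and rows downward; lengths in m; the calibration is good to about 2 mm. A picture is of the moment at which its call begins. calibration takes no time and is no camera call.
- workorder.finish_job(): hands the job in; it is judged then, once.
The state is a dict: "clock": time; "q": joint angles; "qd": joint speeds; "joint_torque": joint torques, N m; "tool_pos": TCP position; "eef_rot": TCP orientation; "contact_force": force on the tool from outside, world axes, zero at the start; "moment": the same for the moment, N m; "opening": opening from 0.0 (shut) to 1.0 (fully open); "finger_force": force on a finger pad.
Only numpy, scipy, OpenCV 4.12 (cv2) and the standard library are available. Lean on these libraries where they do the work, as an engineer would, in place of code of your own. Each camera call takes 0.05 s, during which the arm holds its last target. There are 200 camera calls.

TASK

The battery pack in the charger is charged and is wanted in the cordless bench lamp. Squeeze the two sprung tabs on its sides to free it, draw it straight up out of the charger, and put it in the lamp's battery sleeve, pressed fully home until both tabs have sprung back out and it stays latched. Feel your way: do not tear at the latch, jam the pack on the rim or ram it down, and leave the other things on the bench alone.

Things in the scene. Friction and masses are not known exactly. Their poses are not given: they have to be found in the camera images.
- pack_grip (a point): Battery pack, dark plastic, upright in the charger: head 54 (x) x 46 (y) mm, 43 mm tall, on a stem sunk in the charger; about 225 g. This point: on its axis, half-way between the two grey ribbed side tabs, 70 mm above the stem's foot, 25 mm above the head's underside, 18 mm below its top. z up; tabs on its +y and -y sides, each 26 mm wide (x), 28 mm tall, centred at this height.
- tab_left (a joint): Sprung tab on the pack's +y side: 0 m out, 0.004 m fully in; its hook clears the catch from about 0.003. Over both tabs the pack is 58 mm wide when out, 50 mm when fully pressed. Each takes 3 N to start, 9 N to bottom; a squeeze of 20 to 40 N also holds the pack well.
- tab_right (a joint): Sprung tab on the pack's -y side, the mirror image of the left one: 0 m out, 0.004 m fully in.
- pack_foot (a point): Centre of the foot of the pack's stem (hidden in the charger at first), same axes as pack_grip. Stem 36 (x) x 40 (y) x 45 mm long, foot bevelled 0.6 mm, with a key rib 8 mm wide and 3 mm proud down its -x face. Each tab's hook stands 3.5 mm out of the stem's side, 17 to 30 mm above the foot, bevelled below, square on top.
- charger_port (a point): Charger: dark grey block about 130 x 104 mm, 56 mm tall, sloped front to -x, fixed to the bench. This point: centre of the mouth of its battery well (37.6 x 41.6 mm), level with its top; z up, axes as the pack's in it. The latched pack's head is 0.8 mm above the top, pack_grip 25.8 mm above this point. Spring contacts in the bottom push it up with 10 N.
- lamp_port (a point): Cordless bench lamp, fixed: grey housing 102 x 104 mm, 54 mm tall, round a black battery sleeve. This point: middle of the housing at the height of the sleeve's top, 56 mm; z up. The sleeve hangs in rubber and may sit up to 3.5 mm off this point along x and along y, so feel for its mouth; axes always parallel; it stays put below 8 N of side force. All near it is lower, but the post.
- lamp_seat (a point): Pack_grip's height when latched in the lamp, 25.8 mm above lamp_port. Sleeve: well 37.6 (x) x 41.6 (y) mm, 0.8 mm play each side, square edge, key slot in its -x side: the pack goes in with axes along these. Spring contacts meet the foot 6 mm early and push up with 6 to 11 N. Let go there it stays standing; press the head's top down (about 20 N) till it meets the sleeve and the hooks catch.
- lamp_post (a point): Foot of the lamp's 16 mm post, 140 mm to +x of lamp_port, on the flat end of the base (26 mm tall, reaching 172 mm from it). It carries the folded lamp head, 195 mm above the bench at most, on the side away from the well.
Mind the look-alikes: they are no part of the job. What is shaped like the part that bears charger_port but purple is not meant. What is shaped like the part that bears pack_grip but orange is not meant.

How it is judged:
By the outcome, as a careful person would: the job done as asked, in the order asked, and still so for the second after the job is handed in, with the robot touching nothing.
It also fails if it takes over 72 s, if anything falls off the work surface, if the arm or the gripper's body presses on something with over 40 N, if the wrist force passes 120 N, or if a joint passes its speed limit or range.

## Working session

There is one attempt and no reset: what is moved stays moved. The work goes in short steps, Python scripts to look and compute and a tool call to move; the robot and the scene stay as the last step left them, time stands still between calls to the robot, and variables do not carry over. Pictures are saved under pics/ and viewed, at most 10 in all, crops included, and the job is handed in when it is done.

Besides the shell and the picture viewer there is one more tool, called by a JSON object that holds its "fn" and its "kwargs", one argument or row to a line. step_arm: Moves the arm, as the interface text tells. Shift numbers are shares of 8 cm and turn numbers shares of 180 degrees, none past 1 either way. Its arguments: {"type":"object","properties":{"motion":{"type":"array","items":{"type":"object","properties":{"wx":{"type":"number","minimum":-1,"maximum":1},"wy":{"type":"number","minimum":-1,"maximum":1},"wz":{"type":"number","minimum":-1,"maximum":1},"dx":{"type":"number","minimum":-1,"maximum":1},"dy":{"type":"number","minimum":-1,"maximum":1},"dz":{"type":"number","minimum":-1,"maximum":1},"claw":{"type":"number"}}}},"force":{"type":"number"}},"required":["motion"]}

```bash
mkdir -p pics; cat > h.py <<'E'
import numpy as np, cv2
from plant import get_state, viewer, workorder
from scipy.spatial.transform import Rotation as R
def shot(n):
    im,d=viewer.snapshot(n); c=viewer.calibration(n); return im,d,c
def cloud(d,c):
    f=240/np.tan(np.radians(c["vfov"]/2)); v,u=np.mgrid[0:480,0:640]
    P=np.stack([(u-c["cx"])/f*d,(v-c["cy"])/f*d,d],-1); T=np.array(c["extrinsics"])
    W=P@T[:3,:3].T+T[:3,3]; W[d==0]=np.nan; return W
E
python3 - <<'E'
from h import *
for n in("side","top"):
    im,d,c=shot(n); np.savez(f"pics/{n}0.npz",im=im,d=d,W=cloud(d,c)); cv2.imwrite(f"pics/{n}0.png",im[...,::-1]); print(n,c)
s=get_state(); print({k:np.round(v,3) for k,v in s.items()}); print(R.from_quat(s["eef_rot"]).as_matrix().round(3))
E
```

```text
side {'vfov': 45.57924610716636, 'cx': 311.5952305264306, 'cy': 240.1128231756986, 'extrinsics': array([[ 0.97290284, -0.16334406,  0.16364221,  0.42233315],
       [-0.23068581, -0.7335734 ,  0.63926061, -0.58133855],
       [ 0.01562415, -0.6596884 , -0.7513768 ,  0.78848894],
       [ 0.        ,  0.        ,  0.        ,  1.        ]])}
top {'vfov': 53.54175661937361, 'cx': 319.0834225109063, 'cy': 240.55501158970046, 'extrinsics': array([[-0.0069306 , -0.98534925,  0.17040783,  0.43503743],
       [-0.99973865,  0.00311508, -0.02264772,  0.06596751],
       [ 0.02178508, -0.17052025, -0.98511332,  0.94168809],
       [ 0.        ,  0.        ,  0.        ,  1.        ]])}
{'clock': np.float64(0.1), 'q': array([ 1.224,  0.69 , -0.195,  1.566,  0.157,  0.903, -0.215]), 'qd': array([-0.001, -0.003, -0.   , -0.005, -0.002, -0.   , -0.   ]), 'joint_torque': array([-4.0000e-03, -5.2850e+01, -1.2720e+00, -1.5384e+01, -5.3000e-02,
        2.0000e-03,  0.0000e+00]), 'tool_pos': array([ 0.232, -0.58 ,  0.238]), 'eef_rot': array([ 0.982,  0.189, -0.   , -0.001]), 'contact_force': array([-0.29 , -0.119, -0.998]), 'moment': array([ 0.019,  0.059, -0.018]), 'finger_force': np.float64(0.0), 'opening': np.float64(1.0)}
[[ 0.928  0.372 -0.001]
 [ 0.372 -0.928  0.001]
 [-0.    -0.002 -1.   ]]
```

View pics/top0.png

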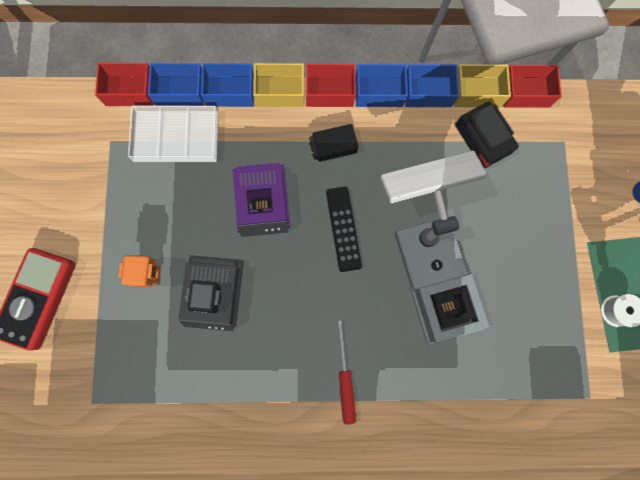

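View pics/side0.png

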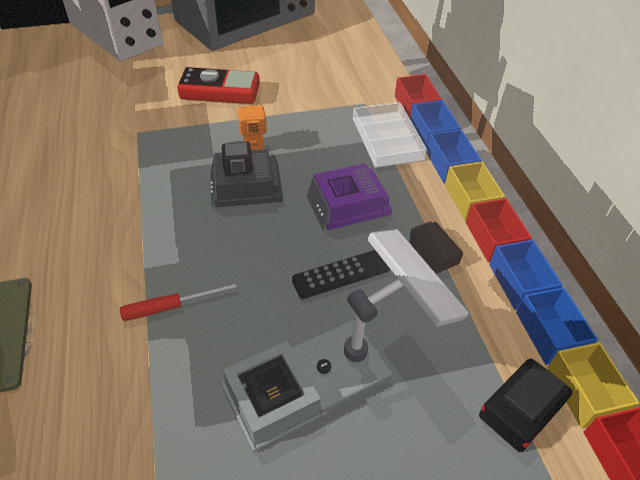

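The top view shows two chargers and two packs. Charger candidates are dark grey at (210,293) and purple at (262,198). Pack candidates are the dark one standing in the grey charger at (204,295) and the orange one at (138,270). The dark pack in the dark grey charger fits the description. The lamp sleeve is at (453,308) with its post at (430,237). I'll measure these and confirm the pack in a crop.

```bash
python3 - <<'E'
from h import *
def rect(pts,l):
    r=cv2.minAreaRect((pts[:,:2]*1000).astype(np.float32)); print(l,len(pts),"c",np.round(r[0],1),"size",np.round(r[1],1),"ang",round(r[2],1),"z",np.nanmedian(pts[:,2]).round(4),"mean",(pts[:,:2].mean(0)*1000).round(1))
for n in("top","side"):
    z=np.load(f"pics/{n}0.npz"); W=z["W"]; print(n)
    box=(slice(245,345),slice(165,255)) if n=="top" else (slice(130,215),slice(200,290))
    P=W[box].reshape(-1,3); P=P[~np.isnan(P).any(1)]
    rect(P[(P[:,2]>.092)&(P[:,2]<.107)],"packtop"); rect(P[(P[:,2]>.051)&(P[:,2]<.06)],"chgtop"); rect(P[(P[:,2]>.02)&(P[:,2]<.06)],"chg all")
    box=(slice(265,350),slice(400,500)) if n=="top" else (slice(340,450),slice(215,335))
    P=W[box].reshape(-1,3); P=P[~np.isnan(P).any(1)]
    rect(P[(P[:,2]>.046)&(P[:,2]<.062)],"lamptop"); rect(P[(P[:,2]>.0545)&(P[:,2]<.06)],"sleevetop")
    h=np.histogram(P[:,2],np.arange(0,.07,.002)); print(h[0])
    im=z["im"]
    a=im[240:350,160:260] if n=="top" else im[335:455,215:335]
    b=im[270:350,400:500] if n=="top" else im[125:215,200:300]
    cv2.imwrite(f"pics/c_{n}.png",np.hstack([cv2.resize(x,(400,400),interpolation=2) for x in(a,b)])[...,::-1])
E
python3 -c "
import cv2,numpy as np;cv2.imwrite('pics/crop1.png',cv2.resize(np.vstack([cv2.imread('pics/c_top.png'),cv2.imread('pics/c_side.png')]),(600,600)))"
```

```text
top
packtop 905 c [483.2 253.1] size [58.4 53.8] ang 84.5 z 0.0992 mean [482.8 252.1]
chgtop 1969 c [491.2 252.5] size [ 94.8 108. ] ang 84.7 z 0.0556 mean [494.7 248.9]
chg all 2738 c [495.4 250.2] size [101.  135.4] ang 85.5 z 0.0548 mean [495.5 245.7]
lamptop 2355 c [ 461.7 -205.2] size [102.  105.3] ang 15.1 z 0.054 mean [ 461.5 -204.6]
sleevetop 948 c [ 461.5 -204.6] size [101.7 103.8] ang 14.9 z 0.0558 mean [ 461.3 -204.7]
[1749  739  133   41   97  109   82   58   77   85   66  223  463  304
   74   45   47   57   38   36   38   43   62   37   81  246  797  793
  328   71    2    0    0    0]
side
packtop 561 c [487.2 253.7] size [61.6 53.2] ang 82.7 z 0.0995 mean [485.9 247.9]
chgtop 1346 c [498.  283.1] size [161.3 108.1] ang 83.8 z 0.056 mean [500.1 245.3]
chg all 2673 c [502.2 289.5] size [183.7 132.3] ang 83.8 z 0.0513 mean [501.7 242.8]
lamptop 4195 c [ 464.3 -204.3] size [102.9 106.4] ang 15.0 z 0.0537 mean [ 464.6 -207.5]
sleevetop 1459 c [ 464.  -205.5] size [101.4 104.4] ang 15.1 z 0.0555 mean [ 465.7 -207. ]
[2197  559  101   84  216  415  231  125  163  142  100  308  938  653
  149  102  126  149  113   84  109  118  122  187  173  457 1512 1352
  463   50    1    0    0    0]
```

View pics/crop1.png

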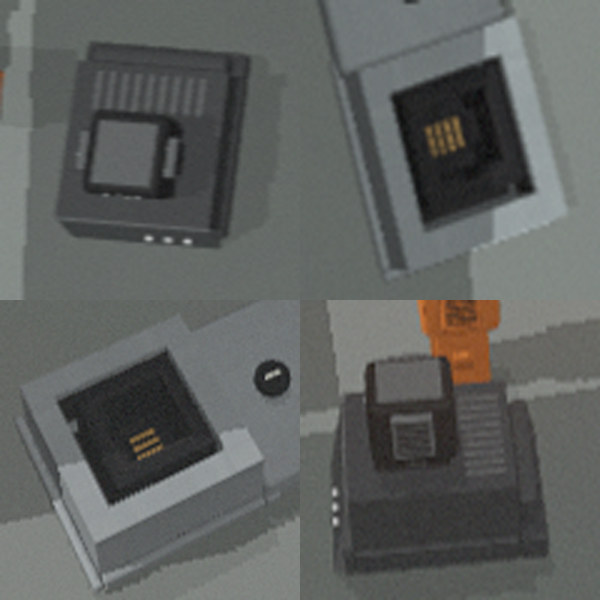

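The crop confirms it. The dark pack with ribbed side tabs stands in the dark grey charger with its LEDs on the front, and the black sleeve sits in the grey lamp housing. Pack is at about (0.484, 0.2525) with yaw -5.5° and its top at z 0.099. Lamp port is at about (0.463, -0.205) with yaw +15°. Sizes and heights agree with the text. Moving.

{"fn": "step_arm", "kwargs": {
  "motion": [
    {"dx":0.43,"dy":-0.34},
    {"dx":0.87,"dy":-0.68},
    {"dx":0.87,"dy":-0.68}
  ]
}}

```text
$.motion[0]: bad value
```

{"fn": "step_arm", "kwargs": {
  "motion": [
    {"dx":0.43,"dy":-0.34},
    {"dx":0.87,"dy":-0.68},
    {"dx":0.87,"dy":-0.68}
  ]
}}

```text
$.motion[0]: bad value
```

```bash
cat >> h.py <<'E'
def go(x,y,z,yaw):
    s=get_state(); A=R.from_quat(s["eef_rot"]); p=np.array(s["tool_pos"])
    G=R.from_euler("z",yaw,degrees=True)*R.from_matrix(np.diag([1,-1,-1.]))
    print("p",p.round(4),"yaw",np.degrees(np.arctan2(*A.as_matrix()[1::-1,0])).round(2),"q",np.round(s["q"],2),"t",s["clock"],"F",np.round(s["contact_force"],1))
    print("shift shares",(A.inv().apply(np.array([x,y,z])-p)/.08).round(3),"turn",((A.inv()*G).as_rotvec()/np.pi).round(4))
E
python3 -c "
from h import *
go(.45,-.2,.24,-5.5)"
```

```text
p [ 0.2321 -0.5797  0.238 ] yaw 21.83 q [ 1.22  0.69 -0.19  1.57  0.16  0.9  -0.22] t 0.1 F [-0.3 -0.1 -1. ]
shift shares [ 4.294 -3.394 -0.02 ] turn [-0.0005  0.0002  0.1518]
```

{"fn": "step_arm", "kwargs": {
  "motion": [
    {"dx":0.43,"dy":-0.34,"dz":0,"wx":0,"wy":0,"wz":0,"claw":88},
    {"dx":0.87,"dy":-0.68,"dz":0,"wx":0,"wy":0,"wz":0,"claw":88},
    {"dx":0.87,"dy":-0.68,"dz":0,"wx":0,"wy":0,"wz":0,"claw":88}
  ],
  "force": 30
}}

```text
clock: 0.4
tool_pos: [0.2814, -0.4974, 0.2385]
eef_rot: [0.981, 0.194, 0.002, -0.003]
contact_force: [0.0, 0.3, 0.2]
opening: 1.0
finger_force: 0.0
```

```bash
python3 -c "
from h import *
go(.45,-.2,.24,-5.5)"
```

```text
p [ 0.2814 -0.4974  0.2385] yaw 22.38 q [ 1.1   0.62 -0.2   1.73  0.15  0.81 -0.35] t 0.4 F [0.  0.3 0.2]
shift shares [ 3.364 -2.635  0.007] turn [-0.0017 -0.0009  0.1549]
```

{"fn": "step_arm", "kwargs": {
  "motion": [
    {"dx":0.45,"dy":-0.35,"dz":0,"wx":0,"wy":0,"wz":0,"claw":88},
    {"dx":0.9,"dy":-0.7,"dz":0,"wx":0,"wy":0,"wz":0,"claw":88}
  ]
}}

```text
clock: 0.6
tool_pos: [0.3223, -0.4251, 0.2384]
eef_rot: [0.982, 0.188, -0.0, 0.0]
contact_force: [0.4, 0.3, 0.9]
opening: 0.997
finger_force: 0.0
```

{"fn": "step_arm", "kwargs": {
  "motion": [
    {"dx":0.45,"dy":-0.35,"dz":0,"wx":0,"wy":0,"wz":0,"claw":88},
    {"dx":0.9,"dy":-0.7,"dz":0,"wx":0,"wy":0,"wz":0,"claw":88}
  ]
}}

```text
clock: 0.8
tool_pos: [0.3692, -0.3451, 0.2386]
eef_rot: [0.982, 0.189, -0.0, -0.0]
contact_force: [0.3, -1.1, -0.0]
opening: 0.996
finger_force: 0.0
```

{"fn": "step_arm", "kwargs": {
  "motion": [
    {"dx":0.45,"dy":-0.35,"dz":0,"wx":0,"wy":0,"wz":0,"claw":88},
    {"dx":0.9,"dy":-0.7,"dz":0,"wx":0,"wy":0,"wz":0,"claw":88}
  ]
}}

```text
clock: 1.0
tool_pos: [0.4153, -0.2663, 0.2386]
eef_rot: [0.982, 0.189, -0.0, 0.0]
contact_force: [0.6, -0.4, -0.6]
opening: 0.998
finger_force: 0.0
```

{"fn": "step_arm", "kwargs": {
  "motion": [
    {"dx":0.4,"dy":-0.35,"dz":0,"wx":0,"wy":0,"wz":0.04,"claw":88},
    {"dx":0.7,"dy":-0.7,"dz":0,"wx":0,"wy":0,"wz":0.08,"claw":88},
    {"dx":0.7,"dy":-0.7,"dz":0,"wx":0,"wy":0,"wz":0.12,"claw":88},
    {"dx":0.7,"dy":-0.7,"dz":0,"wx":0,"wy":0,"wz":0.152,"claw":88},
    {"dx":0.7,"dy":-0.7,"dz":0,"wx":0,"wy":0,"wz":0.152,"claw":88}
  ]
}}

```text
clock: 1.5
tool_pos: [0.446, -0.1946, 0.2385]
eef_rot: [0.999, -0.048, -0.0, 0.0]
contact_force: [-0.0, -0.3, 0.5]
opening: 0.999
finger_force: 0.0
```

```bash
python3 -c "
from h import *
go(.484,.2525,.14,-5.5)"
```

```text
p [ 0.446  -0.1946  0.2385] yaw -5.51 q [ 0.32  0.51 -0.01  1.98  0.01  0.65 -1.36] t 1.5 F [-0.  -0.3  0.5]
shift shares [-0.063 -5.61   1.229] turn [ 0.0002  0.0002 -0.0001]
```

{"fn": "step_arm", "kwargs": {
  "motion": [
    {"dx":0,"dy":-0.5,"dz":0,"wx":0,"wy":0,"wz":0,"claw":88},
    {"dx":0,"dy":-1,"dz":0,"wx":0,"wy":0,"wz":0,"claw":88}
  ]
}}

```text
clock: 1.7
tool_pos: [0.4536, -0.1159, 0.2386]
eef_rot: [0.999, -0.049, 0.0, 0.0]
contact_force: [0.9, -0.1, -0.0]
opening: 1.003
finger_force: 0.0
```

{"fn": "step_arm", "kwargs": {
  "motion": [
    {"dx":0,"dy":-0.5,"dz":0,"wx":0,"wy":0,"wz":0,"claw":88},
    {"dx":0,"dy":-1,"dz":0,"wx":0,"wy":0,"wz":0,"claw":88}
  ]
}}

```text
clock: 1.9
tool_pos: [0.4614, -0.0347, 0.2386]
eef_rot: [0.999, -0.048, -0.0, 0.0]
contact_force: [0.2, 0.3, 0.5]
opening: 1.0
finger_force: 0.0
```

{"fn": "step_arm", "kwargs": {
  "motion": [
    {"dx":0,"dy":-0.5,"dz":0,"wx":0,"wy":0,"wz":0,"claw":88},
    {"dx":0,"dy":-1,"dz":0,"wx":0,"wy":0,"wz":0,"claw":88}
  ]
}}

```text
clock: 2.1
tool_pos: [0.4692, 0.0451, 0.2387]
eef_rot: [0.999, -0.047, -0.0, 0.0]
contact_force: [-0.1, 0.1, 0.5]
opening: 0.998
finger_force: 0.0
```

{"fn": "step_arm", "kwargs": {
  "motion": [
    {"dx":0,"dy":-0.5,"dz":0,"wx":0,"wy":0,"wz":0,"claw":88},
    {"dx":0,"dy":-1,"dz":0,"wx":0,"wy":0,"wz":0,"claw":88}
  ]
}}

```text
clock: 2.3
tool_pos: [0.477, 0.1247, 0.2386]
eef_rot: [0.999, -0.047, -0.0, 0.0]
contact_force: [1.1, 0.2, 0.6]
opening: 1.003
finger_force: 0.0
```

{"fn": "step_arm", "kwargs": {
  "motion": [
    {"dx":0,"dy":-0.4,"dz":0,"wx":0,"wy":0,"wz":0,"claw":88},
    {"dx":0,"dy":-0.8,"dz":0,"wx":0,"wy":0,"wz":0,"claw":88}
  ]
}}

```text
clock: 2.5
tool_pos: [0.4831, 0.1885, 0.2386]
eef_rot: [0.999, -0.047, -0.0, 0.0]
contact_force: [0.9, -0.1, 0.6]
opening: 0.997
finger_force: 0.0
```

{"fn": "step_arm", "kwargs": {
  "motion": [
    {"dx":-0.06,"dy":-0.4,"dz":0.3,"wx":0,"wy":0,"wz":0,"claw":88},
    {"dx":-0.06,"dy":-0.81,"dz":0.7,"wx":0,"wy":0,"wz":0,"claw":88},
    {"dx":-0.06,"dy":-0.81,"dz":1,"wx":0,"wy":0,"wz":0,"claw":88},
    {"dx":-0.06,"dy":-0.81,"dz":1,"wx":0,"wy":0,"wz":0,"claw":88},
    {"dx":-0.06,"dy":-0.81,"dz":1,"wx":0,"wy":0,"wz":0,"claw":88}
  ]
}}

```text
clock: 3.0
tool_pos: [0.4848, 0.251, 0.1588]
eef_rot: [0.999, -0.048, -0.0, 0.001]
contact_force: [0.5, 0.1, 0.1]
opening: 0.995
finger_force: 0.0
```

```bash
python3 -c "
from h import *
im,d,c=shot('side'); cv2.imwrite('pics/s1.png',cv2.resize(im[20:240,130:420],(790,600))[...,::-1])
go(.484,.2525,.0628,-5.5)"
```

```text
p [0.4854 0.2512 0.1596] yaw -5.6 q [-0.59  0.7   0.05  1.89 -0.05  0.55 -2.18] t 3.05 F [-0.1  0.3  1.1]
shift shares [-0.021 -0.015  1.21 ] turn [ 0.0001 -0.0004 -0.0006]
```

View pics/s1.png

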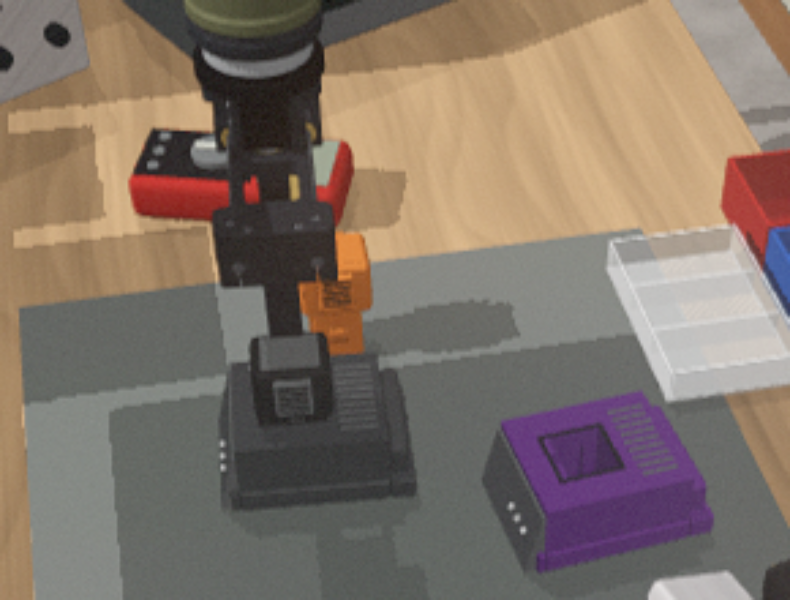

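Gripper is straight above the dark pack at about (290,370) in the crop. Descending.

{"fn": "step_arm", "kwargs": {
  "motion": [
    {"dx":-0.015,"dy":-0.01,"dz":0.3,"wx":0,"wy":0,"wz":0,"claw":88},
    {"dx":-0.015,"dy":-0.01,"dz":0.6,"wx":0,"wy":0,"wz":0,"claw":88},
    {"dx":-0.015,"dy":-0.01,"dz":0.9,"wx":0,"wy":0,"wz":0,"claw":88},
    {"dx":-0.015,"dy":-0.01,"dz":1,"wx":0,"wy":0,"wz":0,"claw":88}
  ]
}}

```text
clock: 3.45
tool_pos: [0.4837, 0.2521, 0.0785]
eef_rot: [0.999, -0.049, -0.0, 0.0]
contact_force: [-0.2, 0.4, -0.3]
opening: 0.999
finger_force: 0.0
```

{"fn": "step_arm", "kwargs": {
  "motion": [
    {"dx":0,"dy":0,"dz":0.1,"wx":0,"wy":0,"wz":0,"claw":75},
    {"dx":0,"dy":0,"dz":0.2,"wx":0,"wy":0,"wz":0,"claw":66},
    {"dx":0,"dy":0,"dz":0.2,"wx":0,"wy":0,"wz":0,"claw":62},
    {"dx":0,"dy":0,"dz":0.2,"wx":0,"wy":0,"wz":0,"claw":62}
  ],
  "force": 4
}}

```text
clock: 3.85
tool_pos: [0.4838, 0.2534, 0.0632]
eef_rot: [0.999, -0.048, 0.0, -0.0]
contact_force: [1.3, -0.5, -0.5]
opening: 0.705
finger_force: 0.0
```

{"fn": "step_arm", "kwargs": {
  "motion": [
    {"dx":0,"dy":0,"dz":0,"wx":0,"wy":0,"wz":0,"claw":60},
    {"dx":0,"dy":0,"dz":0,"wx":0,"wy":0,"wz":0,"claw":57},
    {"dx":0,"dy":0,"dz":0,"wx":0,"wy":0,"wz":0,"claw":57},
    {"dx":0,"dy":0,"dz":0,"wx":0,"wy":0,"wz":0,"claw":57}
  ],
  "force": 4
}}

```text
clock: 4.25
tool_pos: [0.4838, 0.2537, 0.0632]
eef_rot: [0.999, -0.048, 0.001, -0.0]
contact_force: [0.0, 0.1, 4.8]
opening: 0.652
finger_force: 4.0
```

```bash
python3 -c "
from h import *
go(.484,.2525,.0628,-5.5); s=get_state(); print(s['opening']*88.1,s['finger_force'],s['moment'])"
```

```text
p [0.4838 0.2537 0.0632] yaw -5.53 q [-0.58  0.86  0.03  1.94 -0.06  0.34 -2.18] t 4.25 F [0.  0.1 4.8]
shift shares [0.003 0.015 0.006] turn [-0.0003 -0.0003 -0.0002]
57.472566274130216 4.000548061812879 [0.05534997 0.04730907 0.05126076]
```

Both fingers are in contact with almost no side force, so the grip is centred. Squeezing fully.

{"fn": "step_arm", "kwargs": {
  "motion": [
    {"dx":0,"dy":0,"dz":0,"wx":0,"wy":0,"wz":0,"claw":54},
    {"dx":0,"dy":0,"dz":0,"wx":0,"wy":0,"wz":0,"claw":50},
    {"dx":0,"dy":0,"dz":0,"wx":0,"wy":0,"wz":0,"claw":44},
    {"dx":0,"dy":0,"dz":0,"wx":0,"wy":0,"wz":0,"claw":44},
    {"dx":0,"dy":0,"dz":0,"wx":0,"wy":0,"wz":0,"claw":44}
  ],
  "force": 30
}}

```text
clock: 4.75
tool_pos: [0.4839, 0.2536, 0.0635]
eef_rot: [0.999, -0.048, 0.001, -0.0]
contact_force: [-0.9, 0.5, 8.5]
opening: 0.535
finger_force: 30.0
```

{"fn": "step_arm", "kwargs": {
  "motion": [
    {"dx":0,"dy":0,"dz":-0.01,"wx":0,"wy":0,"wz":0,"claw":44},
    {"dx":0,"dy":0,"dz":-0.02,"wx":0,"wy":0,"wz":0,"claw":44},
    {"dx":0,"dy":0,"dz":-0.03,"wx":0,"wy":0,"wz":0,"claw":44}
  ]
}}

```text
clock: 5.05
tool_pos: [0.4839, 0.2536, 0.0658]
eef_rot: [0.999, -0.048, 0.001, -0.0]
contact_force: [0.4, 0.2, 5.5]
opening: 0.533
finger_force: 30.0
```

The tabs are in and the contact spring is lifting the pack freely. Drawing it up.

{"fn": "step_arm", "kwargs": {
  "motion": [
    {"dx":0,"dy":0,"dz":-0.06,"wx":0,"wy":0,"wz":0,"claw":44},
    {"dx":0,"dy":0,"dz":-0.12,"wx":0,"wy":0,"wz":0,"claw":44},
    {"dx":0,"dy":0,"dz":-0.18,"wx":0,"wy":0,"wz":0,"claw":44},
    {"dx":0,"dy":0,"dz":-0.25,"wx":0,"wy":0,"wz":0,"claw":44}
  ]
}}

```text
clock: 5.45
tool_pos: [0.4831, 0.253, 0.0851]
eef_rot: [0.999, -0.048, -0.0, 0.0]
contact_force: [-0.1, 0.0, -2.4]
opening: 0.529
finger_force: 30.0
```

```bash
python3 -c "
from h import *
go(.484,.2525,.2,-5.5); print(get_state()['moment'])"
```

```text
p [0.4831 0.253  0.0851] yaw -5.54 q [-0.59  0.82  0.03  1.93 -0.06  0.39 -2.18] t 5.45 F [-0.1  0.  -2.4]
shift shares [ 0.011  0.006 -1.437] turn [ 0.0002  0.0003 -0.0002]
[ 0.15875142 -0.02547735  0.04125192]
```

{"fn": "step_arm", "kwargs": {
  "motion": [
    {"dx":0,"dy":0,"dz":-0.15,"wx":0,"wy":0,"wz":0,"claw":44},
    {"dx":0,"dy":0,"dz":-0.35,"wx":0,"wy":0,"wz":0,"claw":44},
    {"dx":0,"dy":0,"dz":-0.6,"wx":0,"wy":0,"wz":0,"claw":44},
    {"dx":0,"dy":0,"dz":-0.85,"wx":0,"wy":0,"wz":0,"claw":44},
    {"dx":0,"dy":0,"dz":-1,"wx":0,"wy":0,"wz":0,"claw":44}
  ]
}}

```text
clock: 5.95
tool_pos: [0.4837, 0.2532, 0.167]
eef_rot: [0.999, -0.048, 0.001, -0.0]
contact_force: [1.3, 0.6, -2.6]
opening: 0.531
finger_force: 30.0
```

{"fn": "step_arm", "kwargs": {
  "motion": [
    {"dx":0,"dy":0,"dz":-0.25,"wx":0,"wy":0,"wz":0,"claw":44},
    {"dx":0,"dy":0,"dz":-0.5,"wx":0,"wy":0,"wz":0,"claw":44},
    {"dx":0,"dy":0,"dz":-0.5,"wx":0,"wy":0,"wz":0,"claw":44},
    {"dx":0,"dy":0,"dz":-0.5,"wx":0,"wy":0,"wz":0,"claw":44}
  ]
}}

```text
clock: 6.35
tool_pos: [0.4831, 0.2531, 0.205]
eef_rot: [0.999, -0.048, -0.0, 0.0]
contact_force: [0.4, 0.1, -2.7]
opening: 0.532
finger_force: 30.0
```

```bash
python3 -c "
from h import *
im,d,c=shot('side'); cv2.imwrite('pics/s2.png',cv2.resize(im[20:240,130:420],(790,600))[...,::-1])
go(.463,-.205,.2,15); print(get_state()['moment'])"
```

```text
p [0.4827 0.2529 0.2043] yaw -5.54 q [-0.6   0.63  0.05  1.85 -0.05  0.66 -2.18] t 6.4 F [ 0.4  0.2 -2.4]
shift shares [0.307 5.721 0.06 ] turn [ 0.0002  0.0005 -0.1141]
[ 0.0020276  -0.00271483 -0.04557604]
```

View pics/s2.png

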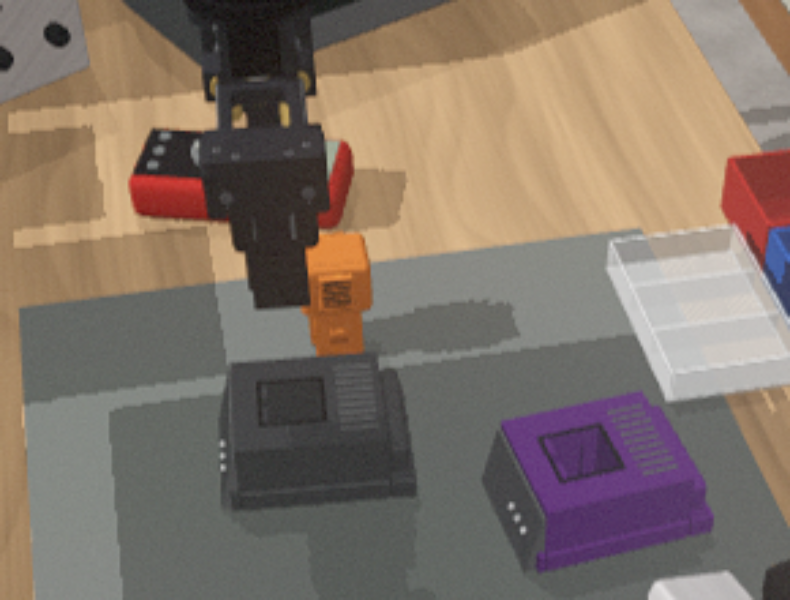

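The pack is out and hanging in the grip, and the grey charger's well is empty at (292,400). Carrying it to the lamp, and measuring the sleeve mouth from the stored views.

{"fn": "step_arm", "kwargs": {
  "motion": [
    {"dx":0.05,"dy":0.3,"dz":0,"wx":0,"wy":0,"wz":0,"claw":44},
    {"dx":0.05,"dy":0.7,"dz":0,"wx":0,"wy":0,"wz":0,"claw":44},
    {"dx":0.05,"dy":1,"dz":0,"wx":0,"wy":0,"wz":0,"claw":44}
  ]
}}

```text
clock: 6.7
tool_pos: [0.4785, 0.1709, 0.2037]
eef_rot: [0.999, -0.049, -0.001, 0.001]
contact_force: [1.4, -0.3, -3.2]
opening: 0.534
finger_force: 30.0
```

{"fn": "step_arm", "kwargs": {
  "motion": [
    {"dx":0.05,"dy":0.35,"dz":0,"wx":0,"wy":0,"wz":0,"claw":44},
    {"dx":0.05,"dy":0.7,"dz":0,"wx":0,"wy":0,"wz":0,"claw":44},
    {"dx":0.05,"dy":1,"dz":0,"wx":0,"wy":0,"wz":0,"claw":44}
  ]
}}

```text
clock: 7.0
tool_pos: [0.4749, 0.0913, 0.2039]
eef_rot: [0.999, -0.049, -0.001, 0.001]
contact_force: [0.5, 0.2, -1.7]
opening: 0.531
finger_force: 30.0
```

{"fn": "step_arm", "kwargs": {
  "motion": [
    {"dx":0.05,"dy":0.35,"dz":0,"wx":0,"wy":0,"wz":0,"claw":44},
    {"dx":0.05,"dy":0.7,"dz":0,"wx":0,"wy":0,"wz":0,"claw":44},
    {"dx":0.05,"dy":1,"dz":0,"wx":0,"wy":0,"wz":0,"claw":44}
  ]
}}

```text
clock: 7.3
tool_pos: [0.4711, 0.0115, 0.204]
eef_rot: [0.999, -0.049, -0.001, 0.0]
contact_force: [-0.0, 0.6, -1.8]
opening: 0.533
finger_force: 30.0
```

{"fn": "step_arm", "kwargs": {
  "motion": [
    {"dx":0.05,"dy":0.35,"dz":0,"wx":0,"wy":0,"wz":0,"claw":44},
    {"dx":0.05,"dy":0.7,"dz":0,"wx":0,"wy":0,"wz":0,"claw":44},
    {"dx":0.05,"dy":1,"dz":0,"wx":0,"wy":0,"wz":0,"claw":44}
  ]
}}

```text
clock: 7.6
tool_pos: [0.4673, -0.0683, 0.204]
eef_rot: [0.999, -0.049, -0.001, 0.0]
contact_force: [0.7, 0.5, -2.6]
opening: 0.535
finger_force: 30.0
```

```bash
python3 - <<'E'
from h import *
cam={n:viewer.calibration(n) for n in("top","side")}
for n in("top","side"):
    z=np.load(f"pics/{n}0.npz"); c=cam[n]; T=np.array(c["extrinsics"]); f=240/np.tan(np.radians(c["vfov"]/2))
    W=z["W"]; v,u=np.mgrid[0:480,0:640]
    r=np.stack([(u-c["cx"])/f,(v-c["cy"])/f,np.ones(u.shape)],-1)@T[:3,:3].T
    Q=T[:3,3]+r*((.056-T[2,3])/r[...,2])[...,None]
    a=np.radians(15); d=Q[...,:2]-[.463,-.205]; L=np.stack([d[...,0]*np.cos(a)+d[...,1]*np.sin(a),-d[...,0]*np.sin(a)+d[...,1]*np.cos(a)],-1)*1000
    g=z["im"].max(-1)
    for nm,m in(("deep",W[...,2]<.051),("dark",g<70)):
        m=m&(np.abs(L)<33).all(-1); p=L[m]
        # extents from central strips
        mid=np.median(p,0)
        X=p[np.abs(p[:,1]-mid[1]-10)<5,0]; X2=p[np.abs(p[:,1]-mid[1]+10)<5,0]; Y=p[np.abs(p[:,0]-mid[0])<8,1]
        print(n,nm,len(p),"mid",mid.round(1),[np.percentile(q,[1,99]).round(1) for q in(X,X2,Y)])
    for ax in (0,1):
        s=(np.abs(L[...,1-ax]-(8 if ax==0 else 0))<4)&(np.abs(L[...,ax])<40)
        b=np.arange(-40,41,2); i=np.digitize(L[s][:,ax],b)
        print("xy"[ax],[(int(b[k-1]),int(np.median(g[s][i==k])),int(np.nanmedian(W[s][i==k][:,2])*1000)) for k in range(1,41) if (i==k).any()])
go(.463,-.205,.2,15)
E
```

```text
top deep 620 mid [0.3 0. ] [array([-32.1,  32.1]), array([-32.4,  32.4]), array([-32.5,  32.6])]
top dark 1181 mid [-1.9 -1.9] [array([-32.1,  32.4]), array([-31.8,  32.1]), array([-32.2,  32.3])]
x [(-40, 117, 53), (-38, 99, 51), (-36, 73, 26), (-34, 67, 5), (-32, 42, 2), (-30, 39, 4), (-28, 37, 54), (-26, 38, 55), (-24, 37, 57), (-22, 38, 56), (-20, 34, 55), (-18, 30, 57), (-16, 30, 40), (-14, 30, 4), (-12, 37, 2), (-10, 38, 3), (-8, 37, 2), (-6, 36, 5), (-4, 57, 18), (-2, 81, 17), (0, 101, 17), (2, 111, 16), (4, 77, 19), (6, 103, 16), (8, 93, 18), (10, 76, 17), (12, 53, 18), (14, 38, 2), (16, 37, 2), (18, 36, 2), (20, 34, 4), (22, 39, 55), (24, 38, 56), (26, 36, 54), (28, 35, 56), (30, 31, 36), (32, 64, 1), (34, 117, 51), (36, 118, 52), (38, 118, 54)]
y [(-40, 157, 53), (-38, 156, 54), (-36, 127, 50), (-34, 80, 47), (-32, 43, 44), (-30, 38, 57), (-28, 44, 55), (-26, 44, 56), (-24, 46, 55), (-22, 45, 56), (-20, 32, 50), (-18, 26, 45), (-16, 24, 19), (-14, 25, 11), (-12, 23, 5), (-10, 34, 2), (-8, 36, 2), (-6, 37, 3), (-4, 33, 1), (-2, 35, 18), (0, 92, 18), (2, 115, 20), (4, 70, 19)
[... 1070 characters left out ...]
(-34, 42, 50), (-32, 45, 55), (-30, 52, 56), (-28, 53, 55), (-26, 52, 55), (-24, 54, 56), (-22, 93, 55), (-20, 110, 17), (-18, 43, 17), (-16, 121, 17), (-14, 109, 18), (-12, 51, 18), (-10, 123, 17), (-8, 92, 17), (-6, 44, 16), (-4, 46, 2), (-2, 45, 2), (0, 43, 3), (2, 42, 5), (4, 42, 10), (6, 39, 12), (8, 38, 18), (10, 38, 23), (12, 41, 27), (14, 41, 43), (16, 42, 47), (18, 39, 51), (20, 44, 55), (22, 47, 56), (24, 45, 55), (26, 44, 55), (28, 44, 56), (30, 43, 50), (32, 62, 48), (34, 88, 50), (36, 110, 54), (38, 116, 53)]
p [ 0.4673 -0.0683  0.204 ] yaw -5.59 q [ 0.06  0.55 -0.02  2.05  0.02  0.54 -1.64] t 7.6 F [ 0.7  0.5 -2.6]
shift shares [0.112 1.706 0.05 ] turn [ 0.      0.0008 -0.1144]
```

{"fn": "step_arm", "kwargs": {
  "motion": [
    {"dx":0.1,"dy":0.4,"dz":0,"wx":0,"wy":0,"wz":-0.03,"claw":44},
    {"dx":0.1,"dy":0.7,"dz":0,"wx":0,"wy":0,"wz":-0.06,"claw":44},
    {"dx":0.1,"dy":1,"dz":0,"wx":0,"wy":0,"wz":-0.09,"claw":44},
    {"dx":0.1,"dy":1,"dz":0,"wx":0,"wy":0,"wz":-0.114,"claw":44},
    {"dx":0.1,"dy":1,"dz":0,"wx":0,"wy":0,"wz":-0.114,"claw":44}
  ]
}}

```text
clock: 8.1
tool_pos: [0.4676, -0.1479, 0.2039]
eef_rot: [0.992, 0.129, -0.001, -0.001]
contact_force: [0.1, -0.0, -3.3]
opening: 0.529
finger_force: 30.0
```

```bash
python3 -c "
from h import *
go(.466,-.2045,.125,15)"
```

```text
p [ 0.4676 -0.1479  0.2039] yaw 14.88 q [ 0.31  0.57 -0.15  2.    0.14  0.58 -1.25] t 8.1 F [ 0.1 -0.  -3.3]
shift shares [-0.199  0.68   0.986] turn [-0.0005  0.0007 -0.0007]
```

{"fn": "step_arm", "kwargs": {
  "motion": [
    {"dx":-0.1,"dy":0.35,"dz":0,"wx":0,"wy":0,"wz":0,"claw":44},
    {"dx":-0.2,"dy":0.68,"dz":0,"wx":0,"wy":0,"wz":0,"claw":44},
    {"dx":-0.2,"dy":0.68,"dz":0.3,"wx":0,"wy":0,"wz":0,"claw":44},
    {"dx":-0.2,"dy":0.68,"dz":0.6,"wx":0,"wy":0,"wz":0,"claw":44},
    {"dx":-0.2,"dy":0.68,"dz":0.8,"wx":0,"wy":0,"wz":0,"claw":44},
    {"dx":-0.2,"dy":0.68,"dz":0.8,"wx":0,"wy":0,"wz":0,"claw":44}
  ]
}}

```text
clock: 8.7
tool_pos: [0.4656, -0.2023, 0.1387]
eef_rot: [0.991, 0.13, -0.003, -0.001]
contact_force: [-0.0, -0.3, -2.3]
opening: 0.535
finger_force: 30.0
```

```bash
python3 - <<'E'
from h import *
go(.466,-.2045,.12,15)
im,d,c=shot('side'); W=cloud(d,c); np.savez('pics/s3.npz',im=im,W=W,d=d)
cv2.imwrite('pics/s3.png',cv2.resize(im[200:460,190:500],(714,600))[...,::-1])
p=np.array(get_state()["tool_pos"]); a=np.radians(15)
D=W[...,:2]-p[:2]; L=np.stack([D[...,0]*np.cos(a)+D[...,1]*np.sin(a),-D[...,0]*np.sin(a)+D[...,1]*np.cos(a)],-1)*1000
for z0 in range(84,140,4):
    m=(W[...,2]*1000>z0)&(W[...,2]*1000<z0+4)&(np.abs(L)<45).all(-1)
    if m.sum()>5: 
        f=m&(L[...,1]<np.nanpercentile(L[m][:,1],60)+2)
        print(z0,m.sum(),"x",np.percentile(L[f][:,0],[2,98]).round(1),"y",np.percentile(L[m][:,1],[5,50,95]).round(1))
E
```

```text
p [ 0.4656 -0.2023  0.1387] yaw 14.98 q [ 0.4   0.7  -0.13  2.    0.19  0.45 -1.18] t 8.7 F [-0.  -0.3 -2.3]
shift shares [-0.002  0.028  0.234] turn [-0.0011  0.0015 -0.0001]
88 11 x [-16.8 -11.5] y [-18.9 -17.1  -5.8]
92 19 x [-17.2 -11.7] y [-19.  -11.3   0.9]
96 18 x [-17.2 -12.1] y [-19.4  -8.9   1.8]
100 17 x [-17.2 -11.2] y [-19.6 -17.5  -2.1]
104 12 x [-16.6 -10.8] y [-19.  -18.1  -7.4]
108 10 x [-16.8 -10.9] y [-19.3 -18.4 -11.7]
112 11 x [-16.7 -11.2] y [-19.8 -18.3 -11.6]
116 11 x [-16.6 -10.4] y [-19.5 -18.8 -15.7]
120 6 x [-16.7 -11.9] y [-19.3 -18.9 -17.7]
124 9 x [-16.5 -12.7] y [-19.5 -18.6 -17.4]
132 6 x [-25.3 -15.1] y [-20.2 -19.1   9.1]
136 21 x [-25.7 -15.6] y [-22.2 -10.9  10.2]
```

View pics/s3.png

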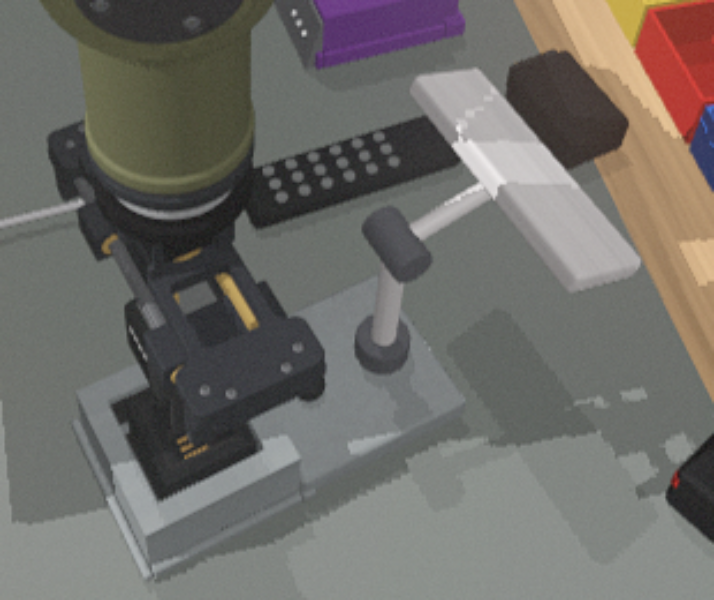

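The side view shows the pack over the black sleeve, with the stem hanging above the mouth at about (190,430). The held stem and the sleeve put the target TCP at (0.4667, -0.205), and the two cameras agree on it to under a millimetre. Going down gently.

{"fn": "step_arm", "kwargs": {
  "motion": [
    {"dx":0.005,"dy":0.035,"dz":0.1,"wx":0,"wy":0,"wz":0,"claw":44},
    {"dx":0.005,"dy":0.035,"dz":0.2,"wx":0,"wy":0,"wz":0,"claw":44},
    {"dx":0.005,"dy":0.035,"dz":0.3,"wx":0,"wy":0,"wz":0,"claw":44},
    {"dx":0.005,"dy":0.035,"dz":0.3,"wx":0,"wy":0,"wz":0,"claw":44},
    {"dx":0.005,"dy":0.035,"dz":0.3,"wx":0,"wy":0,"wz":0,"claw":44}
  ]
}}

```text
clock: 9.25
tool_pos: [0.4683, -0.2064, 0.117]
eef_rot: [0.991, 0.13, -0.0, -0.0]
contact_force: [0.2, 0.5, -2.0]
opening: 0.53
finger_force: 30.0
```

```bash
python3 -c "
from h import *
go(.4667,-.205,.107,15)"
```

```text
p [ 0.4683 -0.2064  0.117 ] yaw 14.98 q [ 0.39  0.74 -0.11  2.01  0.2   0.4  -1.18] t 9.25 F [ 0.2  0.5 -2. ]
shift shares [-0.014 -0.022  0.125] turn [-0.      0.0001 -0.0001]
```

{"fn": "step_arm", "kwargs": {
  "motion": [
    {"dx":-0.014,"dy":-0.022,"dz":0.04,"wx":0,"wy":0,"wz":0,"claw":44},
    {"dx":-0.014,"dy":-0.022,"dz":0.08,"wx":0,"wy":0,"wz":0,"claw":44},
    {"dx":-0.014,"dy":-0.022,"dz":0.1,"wx":0,"wy":0,"wz":0,"claw":44},
    {"dx":-0.014,"dy":-0.022,"dz":0.1,"wx":0,"wy":0,"wz":0,"claw":44}
  ]
}}

```text
clock: 9.65
tool_pos: [0.4668, -0.205, 0.1089]
eef_rot: [0.991, 0.13, -0.0, -0.0]
contact_force: [1.2, -0.4, -1.9]
opening: 0.531
finger_force: 30.0
```

{"fn": "step_arm", "kwargs": {
  "motion": [
    {"dx":0,"dy":0,"dz":0.01,"wx":0,"wy":0,"wz":0,"claw":44},
    {"dx":0,"dy":0,"dz":0.02,"wx":0,"wy":0,"wz":0,"claw":44},
    {"dx":0,"dy":0,"dz":0.03,"wx":0,"wy":0,"wz":0,"claw":44},
    {"dx":0,"dy":0,"dz":0.04,"wx":0,"wy":0,"wz":0,"claw":44}
  ]
}}

```text
clock: 10.05
tool_pos: [0.4669, -0.2051, 0.1059]
eef_rot: [0.991, 0.13, 0.0, 0.0]
contact_force: [0.0, -0.6, -1.0]
opening: 0.529
finger_force: 30.0
```

```bash
python3 -c "
from h import *
go(.4667,-.205,.107,15);print(get_state()['moment'])"
```

```text
p [ 0.4669 -0.2051  0.1059] yaw 14.98 q [ 0.39  0.76 -0.11  2.02  0.2   0.37 -1.19] t 10.05 F [ 0.  -0.6 -1. ]
shift shares [-0.002 -0.001 -0.014] turn [ 0.     -0.     -0.0001]
[0.02271548 0.01863096 0.02706716]
```

{"fn": "step_arm", "kwargs": {
  "motion": [
    {"dx":0,"dy":0,"dz":0.01,"wx":0,"wy":0,"wz":0,"claw":44},
    {"dx":0,"dy":0,"dz":0.02,"wx":0,"wy":0,"wz":0,"claw":44},
    {"dx":0,"dy":0,"dz":0.02,"wx":0,"wy":0,"wz":0,"claw":44}
  ]
}}

```text
clock: 10.35
tool_pos: [0.4668, -0.205, 0.1042]
eef_rot: [0.991, 0.13, -0.0, -0.0]
contact_force: [0.7, 0.1, -1.5]
opening: 0.535
finger_force: 30.0
```

{"fn": "step_arm", "kwargs": {
  "motion": [
    {"dx":0,"dy":0,"dz":0.01,"wx":0,"wy":0,"wz":0,"claw":44},
    {"dx":0,"dy":0,"dz":0.02,"wx":0,"wy":0,"wz":0,"claw":44},
    {"dx":0,"dy":0,"dz":0.03,"wx":0,"wy":0,"wz":0,"claw":44},
    {"dx":0,"dy":0,"dz":0.03,"wx":0,"wy":0,"wz":0,"claw":44}
  ]
}}

```text
clock: 10.75
tool_pos: [0.4668, -0.2051, 0.1018]
eef_rot: [0.991, 0.13, -0.0, -0.0]
contact_force: [-0.0, 0.4, -1.7]
opening: 0.529
finger_force: 30.0
```

```bash
python3 -c "
from h import *
go(.4667,-.205,.107,15);print(get_state()['moment'])"
```

```text
p [ 0.4668 -0.2051  0.1018] yaw 14.98 q [ 0.39  0.77 -0.1   2.03  0.2   0.36 -1.19] t 10.75 F [-0.   0.4 -1.7]
shift shares [-0.001 -0.001 -0.065] turn [-0.      0.     -0.0001]
[0.08947765 0.02630933 0.05707965]
```

The foot is 5 mm inside the mouth with no load, so it fits. Continuing.

{"fn": "step_arm", "kwargs": {
  "motion": [
    {"dx":0,"dy":0,"dz":0.02,"wx":0,"wy":0,"wz":0,"claw":44},
    {"dx":0,"dy":0,"dz":0.04,"wx":0,"wy":0,"wz":0,"claw":44},
    {"dx":0,"dy":0,"dz":0.06,"wx":0,"wy":0,"wz":0,"claw":44},
    {"dx":0,"dy":0,"dz":0.08,"wx":0,"wy":0,"wz":0,"claw":44},
    {"dx":0,"dy":0,"dz":0.1,"wx":0,"wy":0,"wz":0,"claw":44}
  ]
}}

```text
clock: 11.25
tool_pos: [0.4668, -0.2051, 0.0938]
eef_rot: [0.991, 0.13, -0.0, 0.0]
contact_force: [-0.4, 0.6, -2.3]
opening: 0.533
finger_force: 30.0
```

{"fn": "step_arm", "kwargs": {
  "motion": [
    {"dx":0,"dy":0,"dz":0.03,"wx":0,"wy":0,"wz":0,"claw":44},
    {"dx":0,"dy":0,"dz":0.06,"wx":0,"wy":0,"wz":0,"claw":44},
    {"dx":0,"dy":0,"dz":0.09,"wx":0,"wy":0,"wz":0,"claw":44},
    {"dx":0,"dy":0,"dz":0.12,"wx":0,"wy":0,"wz":0,"claw":44},
    {"dx":0,"dy":0,"dz":0.15,"wx":0,"wy":0,"wz":0,"claw":44}
  ]
}}

```text
clock: 11.75
tool_pos: [0.4669, -0.2051, 0.0817]
eef_rot: [0.991, 0.13, -0.0, 0.0]
contact_force: [0.3, -0.1, -1.3]
opening: 0.533
finger_force: 30.0
```

{"fn": "step_arm", "kwargs": {
  "motion": [
    {"dx":0,"dy":0,"dz":0.03,"wx":0,"wy":0,"wz":0,"claw":44},
    {"dx":0,"dy":0,"dz":0.06,"wx":0,"wy":0,"wz":0,"claw":44},
    {"dx":0,"dy":0,"dz":0.09,"wx":0,"wy":0,"wz":0,"claw":44},
    {"dx":0,"dy":0,"dz":0.11,"wx":0,"wy":0,"wz":0,"claw":44},
    {"dx":0,"dy":0,"dz":0.11,"wx":0,"wy":0,"wz":0,"claw":44}
  ]
}}

```text
clock: 12.25
tool_pos: [0.4667, -0.2051, 0.0729]
eef_rot: [0.991, 0.13, -0.0, -0.0]
contact_force: [-0.4, 0.5, -1.1]
opening: 0.531
finger_force: 30.0
```

```bash
python3 -c "
from h import *
go(.4667,-.205,.0688,15);print(get_state()['moment'])"
```

```text
p [ 0.4667 -0.2051  0.0729] yaw 14.98 q [ 0.37  0.82 -0.08  2.04  0.21  0.29 -1.2 ] t 12.25 F [-0.4  0.5 -1.1]
shift shares [-0.    -0.001  0.051] turn [-0.      0.0001 -0.0001]
[0.15016518 0.0541791  0.00743021]
```

{"fn": "step_arm", "kwargs": {
  "motion": [
    {"dx":0,"dy":0,"dz":0.015,"wx":0,"wy":0,"wz":0,"claw":44},
    {"dx":0,"dy":0,"dz":0.03,"wx":0,"wy":0,"wz":0,"claw":44},
    {"dx":0,"dy":0,"dz":0.045,"wx":0,"wy":0,"wz":0,"claw":44},
    {"dx":0,"dy":0,"dz":0.06,"wx":0,"wy":0,"wz":0,"claw":44},
    {"dx":0,"dy":0,"dz":0.075,"wx":0,"wy":0,"wz":0,"claw":44},
    {"dx":0,"dy":0,"dz":0.075,"wx":0,"wy":0,"wz":0,"claw":44}
  ]
}}

```text
clock: 12.85
tool_pos: [0.467, -0.205, 0.0675]
eef_rot: [0.991, 0.13, 0.0, 0.0]
contact_force: [-0.5, 1.2, 4.0]
opening: 0.531
finger_force: 30.0
```

{"fn": "step_arm", "kwargs": {
  "motion": [
    {"dx":0,"dy":0,"dz":0.01,"wx":0,"wy":0,"wz":0,"claw":44},
    {"dx":0,"dy":0,"dz":0.02,"wx":0,"wy":0,"wz":0,"claw":44},
    {"dx":0,"dy":0,"dz":0.03,"wx":0,"wy":0,"wz":0,"claw":44},
    {"dx":0,"dy":0,"dz":0.035,"wx":0,"wy":0,"wz":0,"claw":44},
    {"dx":0,"dy":0,"dz":0.035,"wx":0,"wy":0,"wz":0,"claw":44}
  ]
}}

```text
clock: 13.35
tool_pos: [0.4671, -0.205, 0.0649]
eef_rot: [0.991, 0.13, 0.0, 0.0]
contact_force: [-2.0, 1.2, 7.3]
opening: 0.529
finger_force: 30.0
```

{"fn": "step_arm", "kwargs": {
  "motion": [
    {"dx":0,"dy":0,"dz":0.01,"wx":0,"wy":0,"wz":0,"claw":44},
    {"dx":0,"dy":0,"dz":0.02,"wx":0,"wy":0,"wz":0,"claw":44},
    {"dx":0,"dy":0,"dz":0.03,"wx":0,"wy":0,"wz":0,"claw":44},
    {"dx":0,"dy":0,"dz":0.03,"wx":0,"wy":0,"wz":0,"claw":44}
  ]
}}

```text
clock: 13.75
tool_pos: [0.4671, -0.205, 0.0628]
eef_rot: [0.991, 0.13, 0.0, 0.0]
contact_force: [-1.7, 1.9, 10.7]
opening: 0.535
finger_force: 30.0
```

{"fn": "step_arm", "kwargs": {
  "motion": [
    {"dx":0,"dy":0,"dz":0.008,"wx":0,"wy":0,"wz":0,"claw":44},
    {"dx":0,"dy":0,"dz":0.016,"wx":0,"wy":0,"wz":0,"claw":44},
    {"dx":0,"dy":0,"dz":0.016,"wx":0,"wy":0,"wz":0,"claw":44}
  ]
}}

```text
clock: 14.05
tool_pos: [0.4673, -0.205, 0.0625]
eef_rot: [0.991, 0.13, 0.001, 0.0]
contact_force: [-3.3, 2.9, 20.4]
opening: 0.534
finger_force: 30.0
```

Force steps up to 20 N at z 0.0625, so the head has met the sleeve. Releasing while held home.

{"fn": "step_arm", "kwargs": {
  "motion": [
    {"dx":0,"dy":0,"dz":0.016,"wx":0,"wy":0,"wz":0,"claw":54},
    {"dx":0,"dy":0,"dz":0.012,"wx":0,"wy":0,"wz":0,"claw":60},
    {"dx":0,"dy":0,"dz":0,"wx":0,"wy":0,"wz":0,"claw":75},
    {"dx":0,"dy":0,"dz":0,"wx":0,"wy":0,"wz":0,"claw":86},
    {"dx":0,"dy":0,"dz":0,"wx":0,"wy":0,"wz":0,"claw":86}
  ]
}}

```text
clock: 14.55
tool_pos: [0.4669, -0.2053, 0.0605]
eef_rot: [0.991, 0.13, 0.0, 0.0]
contact_force: [-0.6, 0.3, -0.2]
opening: 0.928
finger_force: 0.0
```

{"fn": "step_arm", "kwargs": {
  "motion": [
    {"dx":0,"dy":0,"dz":-0.3,"wx":0,"wy":0,"wz":0,"claw":86},
    {"dx":0,"dy":0,"dz":-0.7,"wx":0,"wy":0,"wz":0,"claw":86},
    {"dx":0,"dy":0,"dz":-1,"wx":0,"wy":0,"wz":0,"claw":86},
    {"dx":0,"dy":0,"dz":-1,"wx":0,"wy":0,"wz":0,"claw":0},
    {"dx":0,"dy":0,"dz":-1,"wx":0,"wy":0,"wz":0,"claw":0},
    {"dx":0,"dy":0,"dz":-1,"wx":0,"wy":0,"wz":0,"claw":0},
    {"dx":0,"dy":0,"dz":-1,"wx":0,"wy":0,"wz":0,"claw":0},
    {"dx":0,"dy":0,"dz":-1,"wx":0,"wy":0,"wz":0,"claw":0}
  ]
}}

```text
clock: 15.35
tool_pos: [0.4663, -0.2048, 0.1397]
eef_rot: [0.991, 0.13, -0.001, -0.0]
contact_force: [-1.0, 0.5, -0.4]
opening: 0.548
finger_force: 0.0
```

```bash
python3 - <<'E'
from h import *
go(.4667,-.205,.105,15)
im,d,c=shot('side'); W=cloud(d,c)
cv2.imwrite('pics/s4.png',cv2.resize(im[300:460,200:400],(750,600))[...,::-1])
D=np.hypot(W[...,0]-.4667,W[...,1]+.205)
m=(D<.04)&(W[...,2]>.085)&(W[...,2]<.12); print(m.sum(),np.histogram(W[m][:,2],np.arange(.085,.121,.0025)))
E
```

```text
p [ 0.4663 -0.2048  0.1397] yaw 14.99 q [ 0.4   0.7  -0.13  2.    0.19  0.45 -1.18] t 15.35 F [-1.   0.5 -0.4]
shift shares [0.005 0.003 0.434] turn [-0.0003  0.0005 -0.0001]
428 (array([ 14,  15,  19,  24,  61, 185, 108,   2,   0,   0,   0,   0,   0,
         0]), array([0.085 , 0.0875, 0.09  , 0.0925, 0.095 , 0.0975, 0.1   , 0.1025,
       0.105 , 0.1075, 0.11  , 0.1125, 0.115 , 0.1175, 0.12  ]))
```

View pics/s4.png

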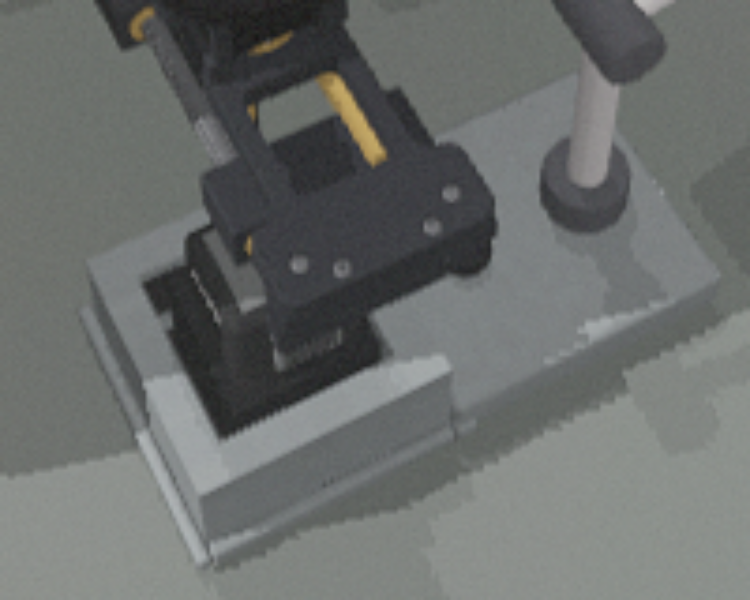

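The pack sits in the sleeve with its top at about 0.099 m, the latched height seen in the charger. A gentle press with the shut fingers will confirm it.

{"fn": "step_arm", "kwargs": {
  "motion": [
    {"dx":0,"dy":0,"dz":0,"wx":0,"wy":0,"wz":0,"claw":0},
    {"dx":0,"dy":0,"dz":0,"wx":0,"wy":0,"wz":0,"claw":0},
    {"dx":0,"dy":0,"dz":0.1,"wx":0,"wy":0,"wz":0,"claw":0},
    {"dx":0,"dy":0,"dz":0.2,"wx":0,"wy":0,"wz":0,"claw":0},
    {"dx":0,"dy":0,"dz":0.3,"wx":0,"wy":0,"wz":0,"claw":0},
    {"dx":0,"dy":0,"dz":0.4,"wx":0,"wy":0,"wz":0,"claw":0},
    {"dx":0,"dy":0,"dz":0.43,"wx":0,"wy":0,"wz":0,"claw":0},
    {"dx":0,"dy":0,"dz":0.43,"wx":0,"wy":0,"wz":0,"claw":0}
  ]
}}

```text
clock: 16.2
tool_pos: [0.4665, -0.2049, 0.1056]
eef_rot: [0.991, 0.13, -0.001, -0.0]
contact_force: [0.5, 0.8, 0.3]
opening: 0.006
finger_force: 0.0
```

{"fn": "step_arm", "kwargs": {
  "motion": [
    {"dx":0,"dy":0,"dz":0.015,"wx":0,"wy":0,"wz":0,"claw":0},
    {"dx":0,"dy":0,"dz":0.03,"wx":0,"wy":0,"wz":0,"claw":0},
    {"dx":0,"dy":0,"dz":0.045,"wx":0,"wy":0,"wz":0,"claw":0},
    {"dx":0,"dy":0,"dz":0.06,"wx":0,"wy":0,"wz":0,"claw":0},
    {"dx":0,"dy":0,"dz":0.06,"wx":0,"wy":0,"wz":0,"claw":0}
  ]
}}

```text
clock: 16.7
tool_pos: [0.4668, -0.2051, 0.1014]
eef_rot: [0.991, 0.13, -0.0, 0.0]
contact_force: [-0.1, -0.3, 0.5]
opening: 0.002
finger_force: 0.0
```

{"fn": "step_arm", "kwargs": {
  "motion": [
    {"dx":0,"dy":0,"dz":0.012,"wx":0,"wy":0,"wz":0,"claw":0},
    {"dx":0,"dy":0,"dz":0.025,"wx":0,"wy":0,"wz":0,"claw":0},
    {"dx":0,"dy":0,"dz":0.025,"wx":0,"wy":0,"wz":0,"claw":0}
  ]
}}

```text
clock: 17.0
tool_pos: [0.4672, -0.2053, 0.1001]
eef_rot: [0.991, 0.13, 0.0, 0.0]
contact_force: [-0.4, 0.4, 7.4]
opening: 0.007
finger_force: 3.8
```

{"fn": "step_arm", "kwargs": {
  "motion": [
    {"dx":0,"dy":0,"dz":0.006,"wx":0,"wy":0,"wz":0,"claw":0},
    {"dx":0,"dy":0,"dz":0.012,"wx":0,"wy":0,"wz":0,"claw":0},
    {"dx":0,"dy":0,"dz":0.012,"wx":0,"wy":0,"wz":0,"claw":0}
  ]
}}

```text
clock: 17.3
tool_pos: [0.4673, -0.2053, 0.0996]
eef_rot: [0.991, 0.13, 0.001, 0.001]
contact_force: [-1.5, -0.2, 9.7]
opening: 0.002
finger_force: 5.4
```

{"fn": "step_arm", "kwargs": {
  "motion": [
    {"dx":0,"dy":0,"dz":0.008,"wx":0,"wy":0,"wz":0,"claw":0},
    {"dx":0,"dy":0,"dz":0.016,"wx":0,"wy":0,"wz":0,"claw":0},
    {"dx":0,"dy":0,"dz":0.016,"wx":0,"wy":0,"wz":0,"claw":0}
  ]
}}

```text
clock: 17.6
tool_pos: [0.4677, -0.2056, 0.0994]
eef_rot: [0.991, 0.13, 0.001, 0.001]
contact_force: [-2.3, 1.2, 21.4]
opening: 0.007
finger_force: 10.7
```

{"fn": "step_arm", "kwargs": {
  "motion": [
    {"dx":0,"dy":0,"dz":0.005,"wx":0,"wy":0,"wz":0,"claw":0},
    {"dx":0,"dy":0,"dz":0.005,"wx":0,"wy":0,"wz":0,"claw":0}
  ]
}}

```text
clock: 17.8
tool_pos: [0.4678, -0.2056, 0.0993]
eef_rot: [0.991, 0.13, 0.001, 0.001]
contact_force: [-2.9, 0.8, 24.5]
opening: 0.004
finger_force: 12.4
```

{"fn": "step_arm", "kwargs": {
  "motion": [
    {"dx":0,"dy":0,"dz":-0.05,"wx":0,"wy":0,"wz":0,"claw":0},
    {"dx":0,"dy":0,"dz":-0.2,"wx":0,"wy":0,"wz":0,"claw":0},
    {"dx":0,"dy":0,"dz":-0.6,"wx":0,"wy":0,"wz":0,"claw":0},
    {"dx":0,"dy":0,"dz":-1,"wx":0,"wy":0,"wz":0,"claw":0},
    {"dx":0,"dy":0,"dz":-1,"wx":0,"wy":0,"wz":0,"claw":0}
  ]
}}

```text
clock: 18.3
tool_pos: [0.4692, -0.2059, 0.1806]
eef_rot: [0.991, 0.13, 0.003, 0.002]
contact_force: [0.1, -0.3, 0.3]
opening: 0.005
finger_force: 0.0
```

{"fn": "step_arm", "kwargs": {
  "motion": [
    {"dx":0,"dy":-0.3,"dz":-0.3,"wx":0,"wy":0,"wz":0,"claw":0},
    {"dx":0,"dy":-0.7,"dz":-0.7,"wx":0,"wy":0,"wz":0,"claw":0},
    {"dx":0,"dy":-1,"dz":-0.8,"wx":0,"wy":0,"wz":0,"claw":0},
    {"dx":0,"dy":-1,"dz":-0.8,"wx":0,"wy":0,"wz":0,"claw":0}
  ]
}}

```text
clock: 18.7
tool_pos: [0.446, -0.1245, 0.242]
eef_rot: [0.991, 0.133, 0.001, -0.0]
contact_force: [0.2, -0.6, -0.6]
opening: 0.009
finger_force: 0.0
```

{"fn": "step_arm", "kwargs": {
  "motion": [
    {"dx":0,"dy":-0.4,"dz":0,"wx":0,"wy":0,"wz":0,"claw":0},
    {"dx":0,"dy":-0.8,"dz":0,"wx":0,"wy":0,"wz":0,"claw":0},
    {"dx":0,"dy":-1,"dz":0,"wx":0,"wy":0,"wz":0,"claw":0},
    {"dx":0,"dy":-1,"dz":0,"wx":0,"wy":0,"wz":0,"claw":0}
  ]
}}

```text
clock: 19.1
tool_pos: [0.4249, -0.0492, 0.2403]
eef_rot: [0.991, 0.132, -0.001, -0.0]
contact_force: [1.0, 0.5, 0.4]
opening: 0.006
finger_force: 0.0
```

```bash
python3 - <<'E'
from h import *
im,d,c=shot('side'); W=cloud(d,c)
cv2.imwrite('pics/s5.png',cv2.resize(im[300:460,200:400],(750,600))[...,::-1])
D=np.hypot(W[...,0]-.4667,W[...,1]+.205)
m=(D<.04)&(W[...,2]>.094)&(W[...,2]<.12); print(m.sum(),np.median(W[m][:,2]),get_state()["clock"])
E
```

```text
1371 0.09943551786712546 19.15
```

View pics/s5.png

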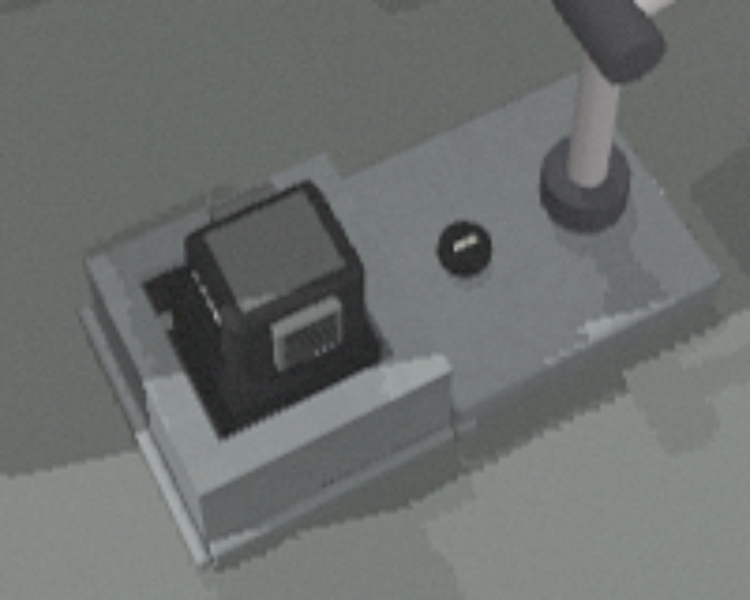

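The pack is seated in the sleeve at about (275,290). The visible tab has sprung out at (307,333), and the top is at 0.0994 m after pressing, so it has not risen. The arm is clear, so I'm handing in.

```bash
python3 -c "
from h import *
print(workorder.finish_job())"
```

```text
the job is handed in; nothing more can be done
None
```

The pack is out of the charger and pressed home in the lamp sleeve: its top stayed at the latched height after a 24 N press and the tab in view has sprung out (the far tab was not seen), and the job is handed in at about 19 s with the arm clear.

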